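# Seat the divider comb in the specimen tray

### The arm

A 7-joint arm with a two-finger parallel gripper is mounted at the origin on a cart in front of the work surface, level with it; the furniture and walls round the work are solid. World frame = base frame: x ahead of the robot, y to its left, z up, the work surface at z = 0. Lengths are in mm, angles in rad, forces in N, time in s.
With the tool pointing down it reaches from about 400 to 875 mm from the base axis. Payload 4.4 kg.
Tool frame: the origin (TCP) lies midway between the tips of the shut fingers; the grasp point (between the pads) lies 19 mm behind it; z points along the fingers, y is the line along which they close (so a half turn about z gives the same grasp; the last joint's range is limited). The gripper opens to 85 mm and grips with 20 to 120 N. Pads are 22 mm wide; open, the fingers measure 114 mm over their backs; the gripper's body (76 mm by 85 mm) begins 54 mm behind the grasp point. The pads swing forward as they close: fully open they stand 13 mm farther back than shut.
Start: joints at [-1.227, 0.628, 0.038, 1.517, -0.027, 0.996, -0.02], TCP at [258.955, 596.205, 231.313] pointing down, gripper open.
Joint ranges: [-3.06, 3.06], [-0.37, 2.12], [-1.25, 1.32], [0.18, 2.47], [-1.1, 4.24], [0.23, 1.98], [-2.94, 2.94]. Speed limits (rad/s): [2.57, 2.57, 3.14, 3.14, 3.14, 3.14, 3.14].

### API

Orientations are given as [roll, pitch, yaw] about the fixed x, y, z axes, in that order (R = Rz(yaw) Ry(pitch) Rx(roll)).
In Python, from cell import ctrl gives the robot as it stands.
- The arm moves only by the shell command python3 -m handwheel 'ROWS'. ROWS is JSON, a list of rows, each a list of 3 entries, a list of its own where there are three numbers: the turn, a rotation vector about the tool's x, y, z in degrees, then the shift along the tool's x, y, z in m, then the closure, from 0 (fully open) to 1 (shut). A call has 1 to 5 rows; each row shifts and turns the commanded pose from where the row before left it, along the tool's axes as they then stand; what a row does not reach is not made up. A row lasts 1/12 s, in which the tool goes at most 41.7 mm and 7.16 degrees, less where a joint would pass 70% of its speed; a pose out of reach is approached as far as the arm can. A call is refused whole if a number of a shift passes 0.0417 or a number of a turn 7.16, either way. A call with a gripper value outside its range is refused whole. The fingers move at their own pace and stop on an object; the grip force is fixed at half the most. Time passes only in rows, so rows that do not move let the fingers close. It gives the time, the measured TCP pose, the force, the opening and the grip force at its end, in the units of the state.
- ctrl.read_state(): the state, without advancing time (a new reading comes with each control period).
- ctrl.get_image(name): name is "scene" or "top" or "wrist"; returns a dict with "pixels" (480x640x3 uint8, red, green, blue), "fx", "fy", "cx", "cy" (pixels), "pose" (4x4, takes a point from camera to world coordinates); the wrist camera has in their place "T_tool_cam" (4x4, takes a point from camera to tool coordinates, whose origin is the TCP and whose axes are the flange's). Camera axes: x right, y up, looking along -z (the intrinsics and any distortion apply to the point x, -y, -z); pixel columns grow to the right and rows downward; lengths in mm; the calibration is good to about 2 mm. A picture is of the moment at which its call begins: read the wrist's pose just before it. There is no depth.
- ctrl.finish_job(): hands the job in; it is judged then, once.
The state is a dict: "clock": time; "qpos": joint angles; "qd": joint speeds; "tau": joint torques, N m; "eef_pos": TCP position; "tool_rot": TCP orientation; "force": force on the tool from outside, world axes, zero at the start; "torque": the same for the moment, N m; "width": finger opening in mm; "gripper_force": force on a finger pad.
Only numpy, scipy, OpenCV 4.12 (cv2) and the standard library are available. Lean on these libraries where they do the work, as an engineer would, in place of code of your own. Each camera call takes 0.05 s, during which the arm holds its last target. There are 200 camera calls.

### The job

Pick up the grey divider comb and seat it in the slotted wooden rail of the specimen tray, so that each of its five blades goes down its own slot and the comb sits fully home, its spine flush on the rail; then let go. The rail may have been clamped off to either side of the tray's middle, so feel for the slots: work gently, never press the comb hard on the rail, do not drop it into place, and leave the vial, the pin tin and the petri dish where they are.

Things in the scene. Friction and masses are not known exactly. Their poses are not given: they have to be found in the camera images.
- comb: Loose grey plastic divider comb, about 0.12 kg, standing on its blades. Origin: centre of its underside at the blade tips; z up, y along it. Five blades at y = -36, -22, 0, 22, 36 mm, each 5 mm thick (y), 20 mm wide (x), z 0 to 15 mm, tips square; spine above them 96 mm long (y), 12 mm thick (x), z 15 to 33 mm. Same either way round.
- comb_tab (a point): Middle of the comb's ribbed grip tab, 52 mm above the comb's origin. The tab stands on the middle of the spine: 38 mm long (y), 12 mm thick (x), z 33 to 66 mm over the comb's origin. Grip it across its thickness, along the comb's x.
- tray: Shallow wooden tray fixed to the bench, 110 mm (x) by 190 mm (y), lips 20 mm high. Origin: centre of its underside at bench level; z up, y along it. It carries the slotted rail on a foam pad. The comb fully home has its origin 24 mm above this origin; standing on the rail beside the slots, 39 mm. The comb must never press on tray or rail with more than 20 N.
- rail_zone (a point): Point fixed to the tray, 39 mm over its origin: level of the top of the light wooden rail (36 mm in x, 130 mm in y, centred in x). The rail itself is clamped anywhere from 20 mm towards -y to 20 mm towards +y of this point; that offset is NOT measured, see it or feel for it. The clamp holds over 40 N sideways.
- rail_level (a point): Same point as rail_zone. The rail has five slots at y = -36, -22, 0, 22, 36 mm from the rail's own middle, each 7 mm (y) by 24 mm (x), 18 mm deep; the rest of its top is flat. The foam lets the rail sink about 0.7 mm per newton past the first newton, at most 6 mm (about 10 N), then it is hard; it springs back.
- vial_4: Bystander: specimen vial with black cap, 26 mm across, 68 mm high, standing upright; origin at the centre of its underside.
- pin_tin: Bystander: round pin tin, 62 mm across, 22 mm high; origin at the centre of its underside.
- petri_1: Bystander: small petri dish, 52 mm across, 10 mm high; origin at the centre of its underside.
Not all that is in view belongs to the job. Of the things that look like the comb, take the one that is nearest to the robot's base at the start.

How it is judged (in metres and radians):
On the way, in this order (a step that is already met when the one before it is completed fails the run):
1. the comb is lifted clear of the bench and held (height (world z) of comb above 0.045 m and contact force between comb and the fingers above 0.5 N), for 0.1 s.
2. the five blades are down in their slots, the spine on the rail (z of comb in the frame of tray below 0.027 m and horizontal distance between comb and tray below 0.024 m and angle between the y axis of comb and the y axis of tray, either way round below 0.1 rad), for 0.1 s.
At the end, for the whole second after the job is handed in: The comb rests released, upright (0.06 rad) and along the tray (0.1 rad) with all five blades in their own slots and its spine on the rail: origin 21.5 to 26.5 mm above the tray's underside and within 24 mm of the tray's middle in plan (z of comb in the frame of tray between 0.0215 and 0.0265 m and horizontal distance between comb and tray below 0.024 m and angle between the y axis of comb and the y axis of tray, either way round below 0.1 rad and angle between comb's own z axis and vertical below 0.06 rad and linear speed of comb below 0.01 m/s and contact force between comb and the fingers below 0.1 N); the robot touches nothing.
It fails at once if the comb is pressed on the tray or its rail with more than 20 N (contact force between comb and tray above 20 N).
It fails at once if the comb is let go in the air over the tray (dropped in from more than 6 mm above the rail) (horizontal distance between comb and tray below 0.06 m and z of comb in the frame of tray above 0.045 m and contact force between comb and the fingers below 0.05 N).
It fails at once if the vial, the pin tin or the petri dish is shifted by more than 15 mm or the vial is tipped (distance of any of vial_4, pin_tin, petri_1 from where it was at the start of the episode above 0.015 m or angle between vial_4's own z axis and vertical above 0.3 rad).
It also fails if it takes over 43 s, if anything falls off the work surface, if the arm or the gripper's body presses on something with over 40 N, if the wrist force passes 120 N, or if a joint passes its speed limit or range.

## Working session

There is one attempt and no reset: what is moved stays moved. The work goes in short steps, Python scripts to look and compute and a shell command to move; the robot and the scene stay as the last step left them, time stands still between calls to the robot, and variables do not carry over. Pictures are saved under pics/ and viewed, at most 10 in all, crops included, and the job is handed in when it is done.

```bash
ls; mkdir -p pics
python3 - <<'E'
from cell import ctrl
import cv2,numpy as np
for n in ("top","scene"):
    d=ctrl.get_image(n); cv2.imwrite(f"pics/{n}0.png",d["pixels"][:,:,::-1])
    print(n,d["fx"],d["fy"],d["cx"],d["cy"],[k for k in d],np.round(d["pose"],3).tolist())
print(ctrl.read_state())
E
```

```text
pics
top 472.7055996112226 472.7055996112226 318.6623424047561 239.01329486846785 ['pixels', 'fx', 'fy', 'cx', 'cy', 'pose'] [[-0.026, 0.997, -0.071, 492.601], [-0.999, -0.024, 0.036, 217.014], [0.034, 0.072, 0.997, 1099.191], [0.0, 0.0, 0.0, 1.0]]
scene 435.7238030413756 435.7238030413756 319.0446558932157 240.4309773664741 ['pixels', 'fx', 'fy', 'cx', 'cy', 'pose'] [[0.673, 0.571, -0.47, 136.227], [-0.739, 0.514, -0.435, -193.726], [-0.007, 0.641, 0.768, 773.16], [0.0, 0.0, 0.0, 1.0]]
{'clock': 0.1, 'qpos': array([-1.22678702,  0.62928695,  0.03844985,  1.5182745 , -0.02697713,
        0.99630829, -0.01999334]), 'qd': array([ 0.00103385, -0.00205299, -0.0005075 , -0.00120712,  0.00255693,
        0.00025662, -0.00159162]), 'tau': array([ 4.98153400e-03, -5.64528143e+01,  1.23048037e+00, -1.93971276e+01,
        1.12096893e-02,  5.34435516e-03,  2.38755899e-05]), 'eef_pos': array([258.73646998, 595.66303445, 230.45748525]), 'tool_rot': array([-3.13983422e+00,  4.20138568e-05,  2.73179822e+00]), 'force': array([-0.23373378,  0.18093054,  0.10055982]), 'torque': array([ 0.00942836,  0.00767666, -0.00220876]), 'gripper_force': 0.0, 'width': 85.48624069281385}
```

View pics/top0.png

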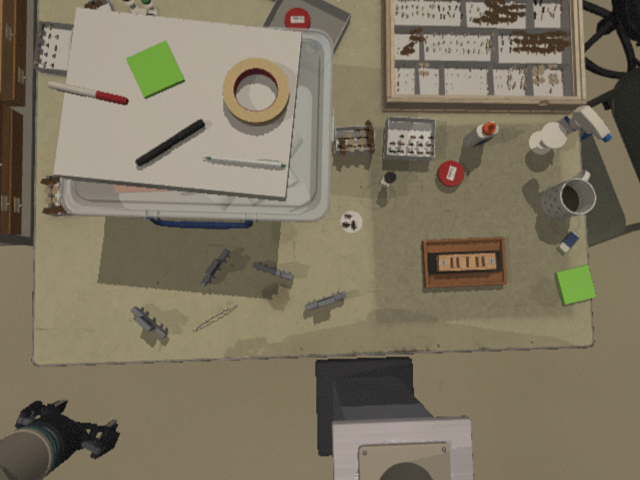

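View pics/scene0.png

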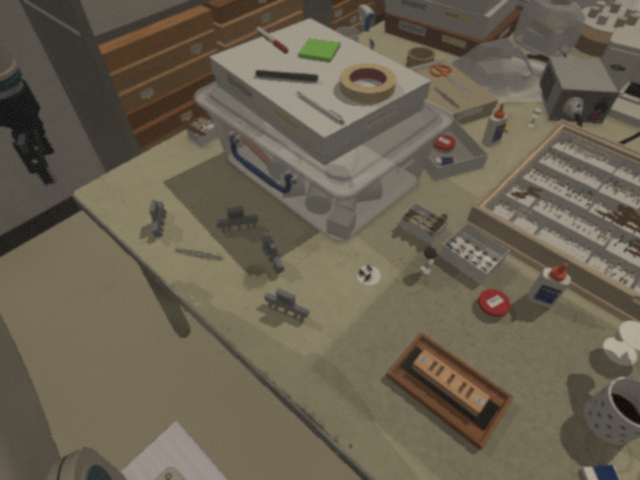

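The top view shows four combs, at (216,266), (273,271), (324,301) and (150,323). The one nearest the base is (324,301). The tray is at about (466,264).

```bash
cat > h.py <<'E'
from cell import ctrl
import cv2,numpy as np
from scipy.spatial.transform import Rotation as R
def ray(d,u,v,z,pose=None):
    P=np.array(d["pose"] if pose is None else pose)
    r=P[:3,:3]@np.array([(u-d["cx"])/d["fx"],-(v-d["cy"])/d["fy"],-1.])
    o=P[:3,3]; return o+r*(z-o[2])/r[2]
def wrist():
    s=ctrl.read_state(); d=ctrl.get_image("wrist")
    T=np.eye(4);T[:3,:3]=R.from_euler("xyz",s["tool_rot"]).as_matrix();T[:3,3]=s["eef_pos"]
    return s,d,T@np.array(d["T_tool_cam"])
E
python3 - <<'E'
from h import *
d=ctrl.get_image("top"); im=d["pixels"][:,:,::-1]
a=cv2.resize(im[275:325,290:360],None,fx=8,fy=8,interpolation=3)
b=cv2.resize(im[230:300,415:515],None,fx=8,fy=8,interpolation=3)
c=np.zeros((400,560,3),np.uint8);cv2.imwrite("pics/a.png",a);cv2.imwrite("pics/b.png",b)
print(ray(d,324,299,50),[ray(d,*p,20).round(1).tolist() for p in((424,240),(505,238),(508,288),(427,291))])
E
```

```text
[434.56530203 170.99349984  50.        ] [[561.7, -64.8, 20.0], [561.8, -254.6, 20.0], [446.2, -255.3, 20.0], [444.5, -66.8, 20.0]]
```

View pics/a.png

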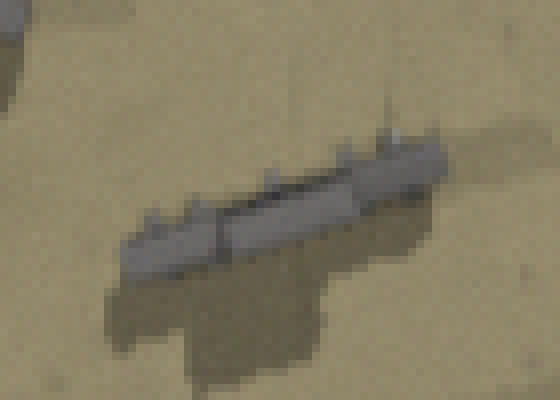

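View pics/b.png

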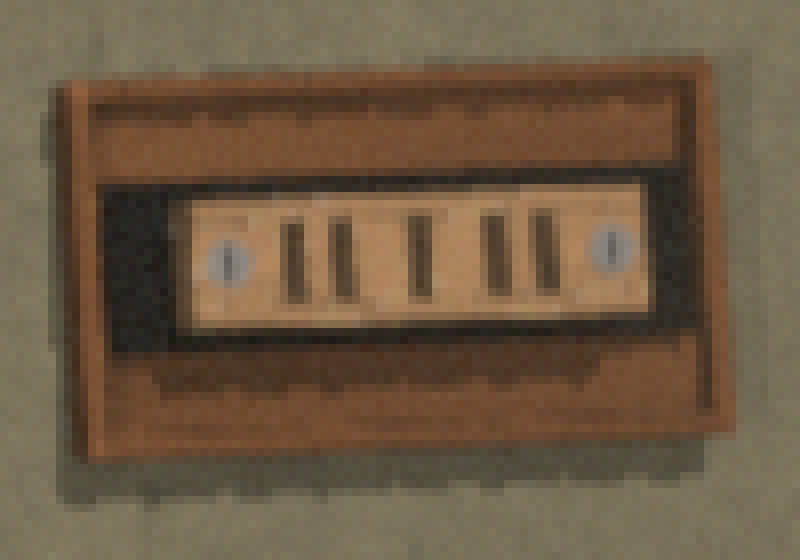

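Comb crop: the tab top is centred at full-image (326.2,301.9), with spine ends at (306.5,307.7) and (344.7,295.2). Tray crop: the middle slot is at (467.5,262.1), and the rail runs from (438.8,263) to (496,261).

Run:
```python
from h import *
d=ctrl.get_image("top")
p=lambda u,v,z:print(u,v,ray(d,u,v,z).round(1))
p(326.2,301.9,66);a=ray(d,290/8+290-19.7,307.7,33);
p(306.5,307.7,33);p(344.7,295.2,33);p(467.5,262.1,39);p(438.8,263,39);p(496,261.3,39)
e=ray(d,306.5,307.7,33)-ray(d,344.7,295.2,33);print("comb yaw(y axis) deg",np.degrees(np.arctan2(-e[0],e[1])),np.linalg.norm(e))
s=ctrl.read_state();M=R.from_euler("xyz",s["tool_rot"]).as_matrix();print(M.round(3),s["eef_pos"])
print(ctrl.get_image("wrist")["T_tool_cam"].round(3))
```

```text
326.2 301.9 [429.1 167.1  66. ]
306.5 307.7 [415.4 209.9  33. ]
344.7 295.2 [440.8 123.5  33. ]
467.5 262.1 [ 507.9 -157.1   39. ]
438.8 263 [507.5 -91.4  39. ]
496 261.3 [ 508.1 -222.7   39. ]
comb yaw(y axis) deg 16.377176856195838 90.1330262868561
[[-0.917  0.398 -0.   ]
 [ 0.398  0.917 -0.001]
 [ 0.    -0.001 -1.   ]] [258.76910178 595.86416886 230.71329844]
[[-2.00000e-03  9.53000e-01  3.04000e-01  7.76570e+01]
 [ 1.00000e+00  2.00000e-03 -0.00000e+00  6.20000e-01]
 [-1.00000e-03  3.04000e-01 -9.53000e-01 -1.43801e+02]
 [ 0.00000e+00  0.00000e+00  0.00000e+00  1.00000e+00]]
```

```bash
python3 -m handwheel '[[[0,0,7.15],[0,0,0],0],[[0,0,7.15],[0,0,0],0],[[0,0,7.15],[0,0,0],0],[[0,0,7.15],[0,0,0],0],[[0,0,7.15],[0,0,0],0]]' && python3 -m handwheel '[[[0,0,7.15],[0,0,0],0],[[0,0,7.15],[0,0,0],0],[[0,0,0],[0,0,0],0]]'; python3 -c "
from h import *
s=ctrl.read_state();print(s['eef_pos'],s['qpos']);M=R.from_euler('xyz',s['tool_rot']).as_matrix();print(M.round(3));print(M.T@(np.array([428.5,167,215])-s['eef_pos']))"
```

```text
clock: 0.67
eef_pos: [258.9, 596.1, 231.2]
tool_rot: [-3.141, 0.0, 2.102]
force: [0.2, 0.3, -0.3]
width: 85.2
gripper_force: 0.0
clock: 0.92
eef_pos: [258.7, 596.2, 231.1]
tool_rot: [3.142, 0.001, 1.855]
force: [1.0, 0.2, -0.2]
width: 85.3
gripper_force: 0.0
[258.72215528 596.15964424 231.0680373 ] [-1.3677689   0.64345728  0.28058399  1.52230473 -0.19769756  1.00426855
 -0.74941848]
[[-0.281  0.96   0.   ]
 [ 0.96   0.281 -0.001]
 [-0.001  0.    -1.   ]]
[-459.55455013   42.46098495   16.35172281]
```

```bash
python3 -m handwheel '[[[0,0,0],[-0.038,0.0035,0],0],[[0,0,0],[-0.038,0.0035,0],0],[[0,0,0],[-0.038,0.0035,0],0],[[0,0,0],[-0.038,0.0035,0],0],[[0,0,0],[-0.038,0.0035,0],0]]' && python3 -m handwheel '[[[0,0,0],[-0.038,0.0035,0],0],[[0,0,0],[-0.038,0.0035,0],0],[[0,0,0],[-0.038,0.0035,0],0],[[0,0,0],[-0.038,0.0035,0],0],[[0,0,0],[-0.038,0.0035,0.01],0]]' && python3 -m handwheel '[[[0,0,0],[-0.038,0.0035,0.01],0],[[0,0,0],[-0.038,0.0035,0.01],0],[[0,0,0],[0,0,0],0],[[0,0,0],[0,0,0],0]]'; python3 -c "
from h import *
s,d,P=wrist();print(s['eef_pos'],s['tool_rot'],s['qpos']);np.save('P1',P);print(d['fx'],d['cx'],d['cy'])
cv2.imwrite('pics/w1.png',d['pixels'][:,:,::-1])"
```

```text
clock: 1.33
eef_pos: [329.9, 417.3, 231.4]
tool_rot: [3.141, 0.0, 1.863]
force: [0.7, 0.6, 1.0]
width: 85.5
gripper_force: 0.0
clock: 1.75
eef_pos: [401.7, 240.7, 222.7]
tool_rot: [3.138, -0.001, 1.863]
force: [0.3, 0.1, -0.4]
width: 85.2
gripper_force: 0.0
clock: 2.08
eef_pos: [429.1, 168.1, 201.1]
tool_rot: [-3.141, 0.001, 1.855]
force: [0.4, 0.0, -0.3]
width: 85.6
gripper_force: 0.0
[429.14186607 168.09972585 201.09802105] [-3.14087905e+00  7.49207238e-04  1.85534386e+00] [-0.64896383  0.42191065  0.29549568  2.06523606 -0.18963007  0.68036977
  0.05467148]
411.9702090228196 323.5449532234919 237.18343081078277
```

View pics/w1.png

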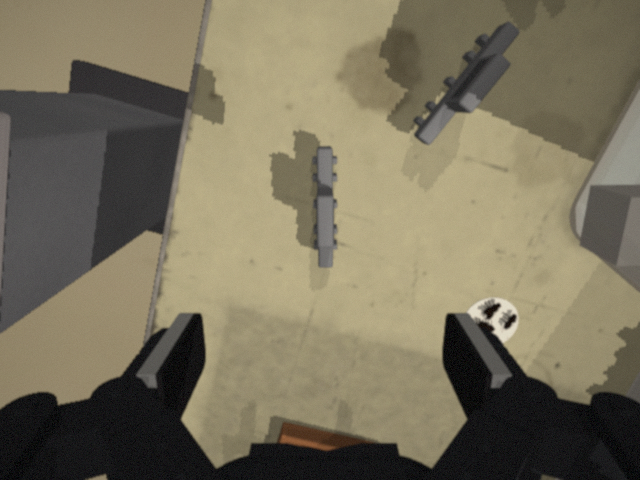

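The wrist view shows the comb at (325,207), upright in the image, with its spine running from (324,147) to (326,268). It is well aligned with the fingers, which are at 204 and 443.

```bash
python3 -c "
from h import *
s=ctrl.read_state();d=ctrl.get_image('wrist');P=np.load('P1.npy')
a,b=ray(d,324.5,147.5,33,P),ray(d,325.5,267.5,33,P);m=(a+b)/2
print(a,b,np.linalg.norm(a-b),m,ray(d,325,207,66,P))
M=R.from_euler('xyz',s['tool_rot']).as_matrix()
print(M.T@(a-s['eef_pos']),M.T@(b-s['eef_pos']));print(M.T@(np.r_[m[:2],33]-s['eef_pos']))"
```

```text
[416.56064314 215.1372117   33.        ] [444.17876446 123.33345979  33.        ] 95.86808379802352 [430.3697038  169.23533575  33.        ] [427.345363   179.32400234  66.        ]
[ 46.4623312    1.13171948 168.29927945] [-49.40480496   1.55729425 168.27517547]
[ -1.47123688   1.34450687 168.28722746]
```

```bash
python3 -m handwheel '[[[0,0,0],[-0.0015,0.0013,0.035],0],[[0,0,0],[0,0,0.035],0],[[0,0,0],[0,0,0.035],0],[[0,0,0],[0,0,0.03],0],[[0,0,0],[0,0,0.02],0]]' && python3 -m handwheel '[[[0,0,0],[0,0,0.011],0],[[0,0,0],[0,0,0],0],[[0,0,0],[0,0,0],0.5],[[0,0,0],[0,0,0],1],[[0,0,0],[0,0,0],1]]' && python3 -m handwheel '[[[0,0,0],[0,0,0],1],[[0,0,0],[0,0,0],1],[[0,0,0],[0,0,0],1],[[0,0,0],[0,0,0],1],[[0,0,0],[0,0,0],1]]'
```

```text
clock: 2.6
eef_pos: [428.7, 171.8, 44.1]
tool_rot: [-3.14, -0.001, 1.864]
force: [0.7, 0.4, 0.2]
width: 85.4
gripper_force: 0.0
clock: 3.02
eef_pos: [430.9, 170.8, 36.4]
tool_rot: [3.139, -0.001, 1.86]
force: [0.0, 0.4, 0.0]
width: 51.2
gripper_force: 0.0
clock: 3.43
eef_pos: [430.5, 170.0, 35.9]
tool_rot: [3.141, -0.0, 1.858]
force: [-0.0, 0.7, 5.3]
width: 11.6
gripper_force: 59.6
```

```bash
python3 -m handwheel '[[[0,0,0],[0,0,-0.01],1],[[0,0,0],[0,0,-0.025],1],[[0,0,0],[0,0,-0.035],1],[[0,0,0],[0,0,-0.035],1],[[0,0,0],[0,0,0],1]]' && python3 -m handwheel '[[[0,0,0],[0,0,0],1],[[0,0,0],[0,0,0],1]]'; python3 -c "
from h import *
s=ctrl.read_state();print(s['eef_pos'],s['tool_rot'],s['qpos'],s['force'],s['width'])
M=R.from_euler('xyz',s['tool_rot']).as_matrix();print(M.round(3));print(M.T@(np.array([506,-157.1,141])-s['eef_pos']))
d=ctrl.get_image('wrist');cv2.imwrite('pics/w2.png',d['pixels'][:,:,::-1])"
```

```text
clock: 3.85
eef_pos: [433.3, 170.6, 145.7]
tool_rot: [3.132, -0.001, 1.858]
force: [0.6, -0.4, -1.8]
width: 11.2
gripper_force: 58.9
clock: 4.02
eef_pos: [429.7, 169.8, 140.5]
tool_rot: [-3.141, -0.0, 1.858]
force: [0.6, -0.5, -1.4]
width: 11.1
gripper_force: 58.9
[429.66150147 169.76978706 140.4732661 ] [-3.14134633e+00 -2.92659008e-04  1.85844394e+00] [-0.61988808  0.52686537  0.26134511  2.12251229 -0.26405362  0.522434
  0.1251372 ] [ 0.64730466 -0.54347279 -1.36171947] 11.130514732215433
[[-0.284  0.959 -0.   ]
 [ 0.959  0.284  0.   ]
 [ 0.    -0.    -1.   ]]
[-335.09683589  -19.53017362   -0.61999225]
```

View pics/w2.png

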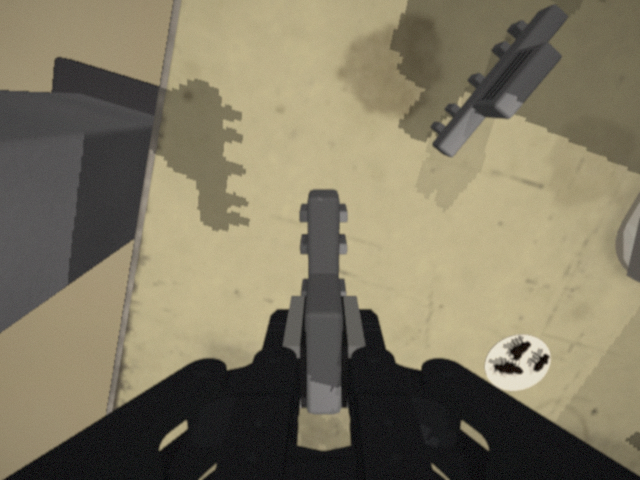

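The comb is held squarely between the pads, with the spine's near end at (323,190). I'll turn it to the tray's heading and stop short on the -y side so the camera sees the whole rail.

```bash
python3 -m handwheel '[[[0,0,5.4],[0,0,0],1],[[0,0,5.4],[0,0,0],1],[[0,0,5.4],[0,0,0],1],[[0,0,0],[-0.02,0.004,0],1],[[0,0,0],[-0.035,0.006,0],1]]' && python3 -m handwheel '[[[0,0,0],[-0.035,0.007,0],1],[[0,0,0],[-0.035,0.007,0],1],[[0,0,0],[-0.035,0.007,0],1],[[0,0,0],[-0.035,0.007,0],1],[[0,0,0],[-0.035,0.007,0],1]]' && python3 -m handwheel '[[[0,0,0],[-0.035,0.007,0],1],[[0,0,0],[-0.035,0.007,0],1],[[0,0,0],[-0.035,0.007,0],1],[[0,0,0],[-0.035,0.007,0],1],[[0,0,0],[-0.035,0.006,0],1]]' && python3 -m handwheel '[[[0,0,0],[0,0,0],1],[[0,0,0],[0,0,0],1],[[0,0,0],[0,0,0],1]]'; python3 -c "
from h import *
s,d,P=wrist();print(s['eef_pos'],s['tool_rot'],s['qpos']);np.save('P2',P)
cv2.imwrite('pics/w3.png',d['pixels'][:,:,::-1])"
```

```text
clock: 4.48
eef_pos: [439.1, 117.9, 138.6]
tool_rot: [-3.138, -0.001, 1.583]
force: [1.2, -0.0, -0.9]
width: 11.1
gripper_force: 58.7
clock: 4.9
eef_pos: [475.1, -61.7, 138.8]
tool_rot: [-3.138, -0.0, 1.575]
force: [0.6, 0.5, -1.2]
width: 11.2
gripper_force: 58.7
clock: 5.32
eef_pos: [510.0, -236.2, 138.5]
tool_rot: [-3.138, -0.002, 1.575]
force: [0.9, 0.6, -1.4]
width: 11.1
gripper_force: 58.7
clock: 5.57
eef_pos: [509.8, -234.0, 138.7]
tool_rot: [-3.138, -0.002, 1.575]
force: [-0.5, 0.8, -1.2]
width: 11.0
gripper_force: 58.7
[ 509.77521842 -233.9529023   138.6692555 ] [-3.13820024e+00 -2.24245666e-03  1.57493955e+00] [ 0.20446786  0.64085898  0.2728342   1.8607438  -0.26053868  0.67873669
  0.63452019]
```

View pics/w3.png

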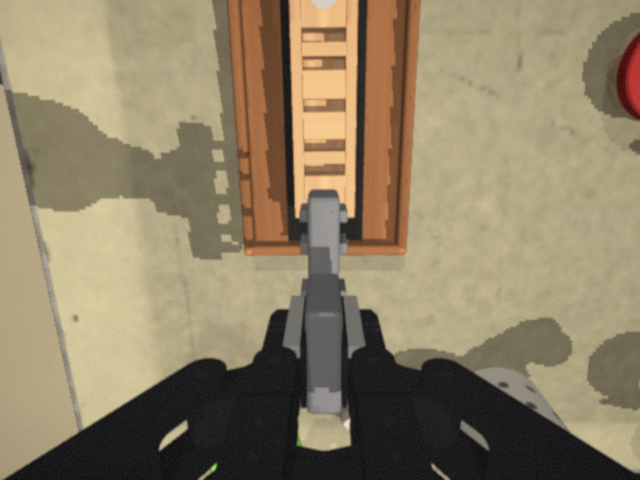

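The wrist view shows all five slots, at rows of roughly 34, 63, 105, 144 and 168 and columns 302-345. The comb's spine end is near (323,190).

```bash
python3 -c "
from h import *
im=cv2.imread('pics/w3.png');cv2.imwrite('pics/w3c.png',cv2.resize(im[0:260,230:420],None,fx=3,fy=2.3,interpolation=3))
g=cv2.cvtColor(im,cv2.COLOR_BGR2GRAY)
print(g[0:190,336:342].mean(1).astype(int).tolist())"
```

```text
[194, 194, 195, 195, 195, 196, 196, 195, 195, 196, 196, 196, 196, 195, 196, 196, 196, 196, 196, 196, 196, 196, 197, 197, 197, 194, 176, 135, 99, 85, 83, 86, 95, 107, 114, 118, 115, 118, 118, 117, 125, 148, 179, 194, 198, 196, 196, 195, 196, 196, 197, 196, 198, 198, 191, 167, 122, 89, 87, 98, 113, 117, 120, 118, 118, 118, 121, 119, 127, 153, 185, 202, 205, 204, 204, 203, 202, 203, 202, 203, 205, 205, 206, 207, 207, 207, 207, 206, 207, 207, 207, 206, 206, 207, 206, 207, 205, 196, 171, 130, 116, 119, 122, 120, 121, 121, 121, 121, 120, 121, 128, 151, 185, 202, 207, 207, 206, 205, 204, 203, 205, 205, 207, 207, 208, 209, 209, 209, 210, 208, 208, 208, 208, 208, 207, 208, 209, 204, 187, 153, 126, 120, 120, 121, 120, 121, 119, 118, 110, 101, 117, 158, 193, 201, 202, 200, 201, 201, 202, 201, 202, 201, 196, 173, 137, 117, 115, 116, 115, 115, 113, 106, 102, 105, 122, 156, 189, 203, 205, 206, 206, 205, 205, 205, 205, 205, 205, 205, 205, 203]
```

View pics/w3c.png

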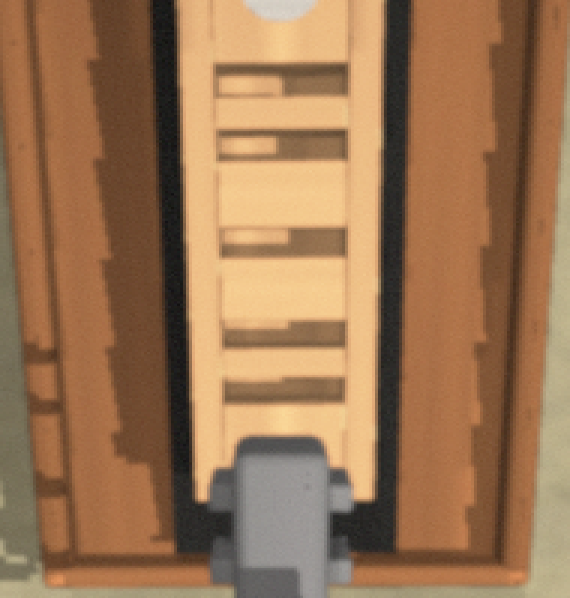

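```bash
python3 -c "
from h import *
d=ctrl.get_image('wrist');P=np.load('P2.npy');im=cv2.imread('pics/w3.png');g=cv2.cvtColor(im,cv2.COLOR_BGR2GRAY)
print(g[184:215,318:330].mean(1).astype(int).tolist())
print(g[208,290:360].tolist(), g[230,300:350].tolist())
for v,o in zip((34,62.4,105,144.9,169.2),(36,22,0,-22,-36)):
  q=ray(d,324,v,39,P);print(q.round(1),(q[1]-o).round(1))
for u,v in((323.7,34),(324.2,169.2)): print('ctr',ray(d,u,v,39,P).round(1))
co=102.8
print('end bottom',ray(d,324.3,190,co+15,P).round(1),'end top',ray(d,324.3,196,co+33,P).round(1))
for q in((233,150),(247,248),(407,248),(418,10)): print(ray(d,*q,20,P).round(1))
"
```

```text
[210, 210, 210, 207, 190, 147, 101, 81, 81, 82, 81, 84, 90, 105, 122, 133, 140, 143, 148, 150, 149, 151, 150, 150, 150, 150, 151, 151, 150, 149, 150]
[42, 39, 43, 46, 97, 162, 192, 200, 203, 187, 139, 93, 81, 80, 82, 82, 80, 82, 93, 110, 123, 137, 145, 149, 153, 149, 149, 149, 148, 148, 149, 150, 153, 150, 151, 151, 154, 149, 152, 154, 153, 154, 151, 152, 154, 151, 151, 146, 139, 116, 85, 78, 85, 81, 82, 98, 140, 187, 197, 205, 204, 204, 200, 188, 154, 100, 52, 39, 47, 44] [43, 37, 36, 38, 39, 42, 45, 61, 86, 103, 118, 132, 137, 146, 150, 150, 149, 149, 147, 149, 150, 152, 151, 149, 151, 150, 150, 154, 154, 153, 150, 154, 150, 155, 152, 152, 146, 147, 134, 98, 62, 43, 39, 38, 42, 37, 41, 37, 42, 34]
[ 509.7 -118.5   39. ] -154.5
[ 509.8 -132.6   39. ] -154.6
[ 509.8 -154.8   39. ] -154.8
[ 509.9 -176.8   39. ] -154.8
[ 510.  -190.8   39. ] -154.8
ctr [ 509.6 -118.5   39. ]
ctr [ 510.1 -190.8   39. ]
end bottom [ 510.4 -187.9  117.8] end top [ 510.4 -186.6  135.8]
[ 452.8 -181.8   20. ]
[ 458.1 -246.8   20. ]
[ 566.  -246.3   20. ]
[ 563.1 -103.2   20. ]
```

```bash
python3 -m handwheel '[[[0,0,0],[0.025,0,0],1],[[0,0,0],[0.03,0,0],1],[[0,0,0],[0.02,0,0],1],[[0,0,0],[0.0056,0,0.01],1],[[0,0,0],[0,0,0.018],1]]' && python3 -m handwheel '[[[0,0,0],[0,0,0.015],1],[[0,0,0],[0,0,0.011],1],[[0,0,0],[0,0,0],1],[[0,0,0],[0,0,0],1]]'; python3 -c "
from h import *
s,d,P=wrist();print(s['eef_pos'],s['tool_rot'],s['force']);np.save('P3',P);im=d['pixels'][:,:,::-1];cv2.imwrite('pics/w4.png',im)
cv2.imwrite('pics/w4c.png',cv2.resize(im[90:330,230:420],None,fx=4,fy=2.5,interpolation=3))"
```

```text
clock: 6.08
eef_pos: [512.2, -149.7, 113.3]
tool_rot: [3.139, -0.002, 1.582]
force: [0.7, -0.7, -0.8]
width: 10.8
gripper_force: 58.7
clock: 6.42
eef_pos: [510.3, -153.5, 85.9]
tool_rot: [-3.14, -0.001, 1.576]
force: [0.2, -0.3, -0.4]
width: 11.1
gripper_force: 58.7
[ 510.28429597 -153.51255173   85.92150805] [-3.14014136e+00 -6.35884873e-04  1.57640363e+00] [ 0.20382694 -0.32407064 -0.40897338]
```

View pics/w4c.png

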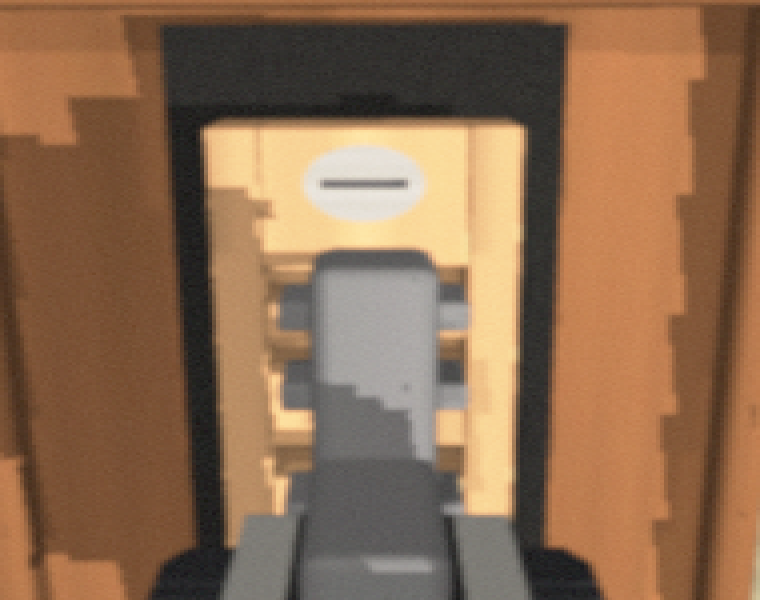

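Close up, the slots' far edges are at crop rows 265, 335 and 447. The outer blade's front face spans crop rows 283-303, and the slots are centred about 1.7 px left of the comb.

```bash
python3 -c "
from h import *
d=ctrl.get_image('wrist');P=np.load('P3.npy');g=cv2.cvtColor(cv2.imread('pics/w4.png'),cv2.COLOR_BGR2GRAY)
print(190,g[190:300,299:302].mean(1).astype(int).tolist());print(190,g[190:300,342:346].mean(1).astype(int).tolist())
for r,o in((137.2,65),(196,39.5),(224,25.5),(268.8,3.5)): print('rail ctr',ray(d,323,r,39,P)[1]-o)
co=50
for r,z,o in((190,15,48),(197,33,48),(211.2,15,38.5),(203.2,0,38.5)): print('comb ctr',ray(d,323,r,co+z,P)[1]-o)
print(ray(d,321.8,200,39,P)[0],ray(d,323.6,200,co+15,P)[0])
"
```

```text
190 [197, 168, 151, 148, 149, 152, 169, 178, 156, 138, 136, 134, 124, 112, 98, 96, 96, 97, 101, 100, 103, 115, 127, 129, 130, 130, 125, 117, 115, 114, 114, 121, 133, 144, 141, 131, 128, 125, 118, 107, 104, 106, 107, 105, 104, 110, 116, 117, 121, 139, 156, 162, 157, 152, 149, 148, 147, 146, 146, 149, 155, 160, 166, 182, 205, 219, 221, 219, 220, 220, 216, 200, 173, 157, 156, 157, 149, 139, 118, 103, 104, 106, 107, 111, 113, 114, 116, 116, 121, 129, 151, 184, 205, 207, 203, 201, 198, 196, 192, 189, 186, 181, 179, 179, 176, 158, 134, 123, 122, 123]
190 [222, 220, 220, 220, 219, 204, 171, 133, 121, 120, 119, 121, 112, 101, 93, 93, 91, 93, 93, 97, 113, 138, 158, 166, 169, 169, 167, 168, 162, 159, 156, 163, 178, 192, 183, 152, 125, 119, 111, 102, 100, 104, 102, 97, 87, 83, 81, 79, 80, 81, 80, 80, 89, 109, 133, 148, 153, 152, 154, 153, 158, 162, 165, 172, 187, 200, 205, 205, 206, 205, 205, 205, 205, 205, 206, 206, 202, 181, 137, 105, 107, 107, 109, 109, 107, 111, 110, 107, 100, 97, 100, 110, 117, 115, 110, 107, 102, 94, 92, 96, 105, 125, 143, 154, 152, 136, 109, 93, 92, 90]
rail ctr -153.4659873608099
rail ctr -154.9469390810234
rail ctr -154.64896345065625
rail ctr -155.8377306046876
comb ctr -155.46404775803506
comb ctr -154.48906202679476
comb ctr -154.7978161160397
comb ctr -154.8834180571505
509.6786002747049 510.574447086088
```

Both estimates put the comb about 0.3 mm from the slots in y and 0.8 mm in x. I'll correct and go down gently, watching the force.

```bash
python3 -m handwheel '[[[0,0,0],[-0.0003,-0.0008,0.004],1],[[0,0,0],[0,0,0.003],1],[[0,0,0],[0,0,0.002],1],[[0,0,0],[0,0,0],1],[[0,0,0],[0,0,0],1]]' && python3 -m handwheel '[[[0,0,0],[0,0,0.0015],1],[[0,0,0],[0,0,0.0015],1],[[0,0,0],[0,0,0.0015],1],[[0,0,0],[0,0,0],1],[[0,0,0],[0,0,0],1]]'
```

```text
clock: 6.93
eef_pos: [509.8, -154.6, 77.2]
tool_rot: [-3.141, -0.0, 1.575]
force: [-0.3, -0.7, -1.6]
width: 11.5
gripper_force: 58.7
clock: 7.35
eef_pos: [509.8, -154.5, 72.7]
tool_rot: [-3.141, -0.0, 1.575]
force: [-0.4, -0.6, -2.0]
width: 11.1
gripper_force: 58.7
```

```bash
python3 -m handwheel '[[[0,0,0],[0,0,0.0015],1],[[0,0,0],[0,0,0.0015],1],[[0,0,0],[0,0,0],1],[[0,0,0],[0,0,0],1]]'
```

```text
clock: 7.68
eef_pos: [509.8, -154.6, 69.7]
tool_rot: [-3.141, -0.0, 1.575]
force: [0.2, -0.6, -1.5]
width: 10.9
gripper_force: 58.7
```

```bash
python3 -m handwheel '[[[0,0,0],[0,0,0.002],1],[[0,0,0],[0,0,0.002],1],[[0,0,0],[0,0,0.002],1],[[0,0,0],[0,0,0],1],[[0,0,0],[0,0,0],1]]' && python3 -m handwheel '[[[0,0,0],[0,0,0.001],1],[[0,0,0],[0,0,0.001],1],[[0,0,0],[0,0,0.001],1],[[0,0,0],[0,0,0],1],[[0,0,0],[0,0,0],1]]'
```

```text
clock: 8.1
eef_pos: [509.8, -154.6, 63.6]
tool_rot: [-3.141, -0.0, 1.575]
force: [-0.0, -0.1, -1.2]
width: 10.8
gripper_force: 58.7
clock: 8.52
eef_pos: [509.9, -154.6, 60.7]
tool_rot: [-3.141, -0.0, 1.575]
force: [0.1, -0.2, -0.8]
width: 11.2
gripper_force: 58.7
```

```bash
python3 -m handwheel '[[[0,0,0],[0,0,0.001],1],[[0,0,0],[0,0,0],1],[[0,0,0],[0,0,0],1]]' && python3 -m handwheel '[[[0,0,0],[0,0,0.001],1],[[0,0,0],[0,0,0],1],[[0,0,0],[0,0,0],1]]'
```

```text
clock: 8.77
eef_pos: [510.0, -154.7, 59.9]
tool_rot: [3.141, 0.0, 1.575]
force: [-0.0, 0.3, 0.9]
width: 11.4
gripper_force: 58.9
clock: 9.02
eef_pos: [510.0, -154.6, 58.9]
tool_rot: [3.141, 0.0, 1.575]
force: [-0.5, 0.1, 0.8]
width: 10.9
gripper_force: 59.1
```

Contact has built up to about 2 N at home height, so I'll release and retreat.

```bash
python3 -m handwheel '[[[0,0,0],[0,0,0],0.8],[[0,0,0],[0,0,0],0.6],[[0,0,0],[0,0,0],0.4],[[0,0,0],[0,0,0],0.2],[[0,0,0],[0,0,0],0]]' && python3 -m handwheel '[[[0,0,0],[0,0,0],0],[[0,0,0],[0,0,0],0],[[0,0,0],[0,0,-0.01],0],[[0,0,0],[0,0,-0.02],0],[[0,0,0],[0,0,-0.03],0]]' && python3 -m handwheel '[[[0,0,0],[0,0,-0.03],0],[[0,0,0],[0,0,-0.03],0],[[0,0,0],[0,0,0],0],[[0,0,0],[0,0,0],0]]'; python3 -c "
from h import *
s,d,P=wrist();print(s['eef_pos'],s['force']);cv2.imwrite('pics/w5.png',d['pixels'][:,:,::-1])"
```

```text
clock: 9.43
eef_pos: [509.9, -154.6, 58.7]
tool_rot: [-3.141, -0.0, 1.575]
force: [-0.6, 0.9, 0.0]
width: 65.0
gripper_force: 0.0
clock: 9.85
eef_pos: [508.2, -154.1, 118.2]
tool_rot: [-3.137, -0.001, 1.575]
force: [0.2, 0.6, 0.8]
width: 85.3
gripper_force: 0.0
clock: 10.18
eef_pos: [511.1, -154.9, 181.1]
tool_rot: [3.137, 0.001, 1.576]
force: [-0.6, -0.2, -0.0]
width: 85.2
gripper_force: 0.0
[ 511.13558074 -154.90189995  181.1405584 ] [-0.61191262 -0.19834681 -0.03574689]
```

View pics/w5.png

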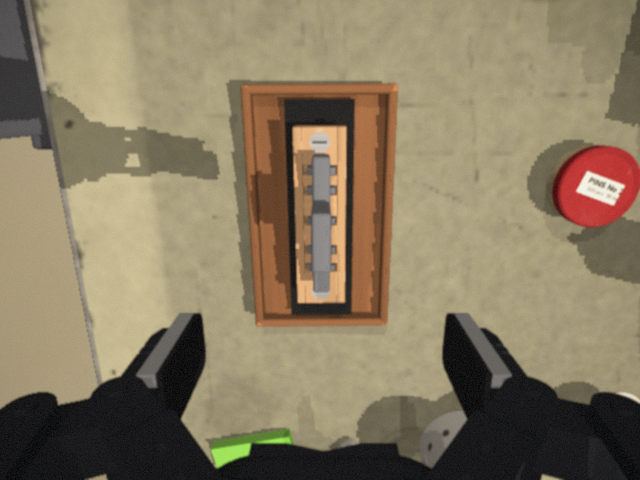

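The comb stands in the slots, centred at (321,225) and aligned with the rail. The gripper is clear.

```bash
python3 -c "
from cell import ctrl
print(ctrl.finish_job())"
```

```text
the job is handed in; nothing more can be done
None
```

The comb is seated in the rail's five slots and released, with the gripper clear and only about 2 N of contact felt; I handed the job in at about 10 s, and no verdict came back.

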